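# Seat the burner cap on its locating pin

## Task

The round cap of the gas burner sits raised and turned away from its locating pin. Push it round with a fingertip against its upright rib until the notch in its rim is over the pin, then press the cap fully down so that it stays seated on the burner. Do not lift the cap, leave everything else on the counter where it is, and finish clear of everything.

Things in the scene. Friction and masses are not known exactly. Their poses are not given: they have to be found in the camera images.
- cap (a joint): turn of the burner cap, rad, anticlockwise seen from above; 0 and 2 pi (6.283) both mean the notch is exactly over the pin. It turns freely either way without end stops in use, with light friction (0.06 N m), and stays where it is left. The notch clears the pin within about 0.07 rad either way.
- sleeve (a joint): how far the cap is pressed down, m: 0 at the start (raised), 0.010 fully seated, negative if lifted. It has a friction fit: it moves when pressed with about 4 N and stays where it is left. Unless the notch is over the pin, the pin stops the cap after 2 to 4 mm.
- cap_center (a point): centre of the flat top of the cap. The cap is a dark steel disc 116 mm across and 12 mm thick, with its top 58 mm above the counter when raised and 48 mm when seated, on a steel burner with a round tray 176 mm across. It turns about the vertical line through this point.
- cap_notch (a point): middle of the notch in the cap's rim, at the height of its top, 55 mm from the centre. The notch is open outwards, 18 mm wide and 16 mm deep, right through the cap.
- cap_rib (a point): middle of the top edge of the finger rib, which stands on the cap's top on the side opposite the notch. The rib runs radially, from 17 to 45 mm from the centre, 8 mm thick, 18 mm tall. The rest of the cap's top is flat and free.
- pin_tip (a point): top of the fixed upright locating pin, 10 mm across with a rounded tip, 55 mm from the cap's centre line, tip 44 mm above the counter, 2 mm below the underside of the raised cap. It stands in a steel bracket 14 mm wide, top 20 mm above the counter, that reaches out to 74 mm from the centre, past the cap's rim, and so shows from above.
- jar0_mid (a point): bystander: glass spice jar, 44 mm across, 85 mm tall, black twist cap, standing on the turntable; the point is half-way up
- jar1_mid (a point): bystander: glass spice jar, 48 mm across, 95 mm tall, on the turntable; the point is half-way up
- jar2_mid (a point): bystander: glass spice jar, 44 mm across, 105 mm tall, on the turntable; the point is half-way up
- lighter: bystander: black plastic lighter lying flat near the burner, 93 x 24 x 12 mm; origin under its middle
- shaker_mid (a point): bystander: steel salt shaker, 45 mm across, 80 mm tall, standing near the burner; the point is half-way up
- spatula: bystander: steel spatula with a black handle lying crosswise beyond the burner, about 300 mm long
- skewers_mid (a point): bystander: steel cup, 72 mm across and 110 mm tall, with skewers standing in it to about 195 mm; the point is on its axis, 55 mm up
- panrest: bystander: round iron pan support, 220 mm across, 31 mm tall, on four feet; origin on the counter under its middle

How it is judged:
At the end, for the whole second after the job is handed in: The notch is over the pin (within 7 mm), the cap is pressed down at least 8.5 of its 10 mm and stays there at rest, and no bystander has moved 20 mm or more (value of joint sleeve above 0.0085 m and horizontal distance between cap_notch and pin_tip below 0.007 m and velocity of joint cap between -0.05 and 0.05 rad/s and distance of each of jar0_mid, jar1_mid, jar2_mid, lighter, shaker_mid, spatula, skewers_mid, panrest from where it was at the start of the episode below 0.02 m); the robot touches nothing.
It fails at once if the cap is lifted more than 4 mm above where it started (value of joint sleeve below -0.004 m).
It fails at once if a thing standing by was moved 20 mm or more (distance of any of jar0_mid, jar1_mid, jar2_mid, lighter, shaker_mid, spatula, skewers_mid, panrest from where it was at the start of the episode above 0.02 m).
It also fails if it takes over 45 s, if anything falls off the work surface, if the arm or the gripper's body presses on something with over 40 N, if the wrist force passes 120 N, or if a joint passes its speed limit or range.

## Robot

A 7-joint arm with a two-finger parallel gripper is mounted at the origin on the work surface. World frame = base frame: x ahead of the robot, y to its left, z up, the work surface at z = 0. Lengths are in m, angles in rad, forces in N, time in s.
With the tool pointing down it reaches from about 0.425 to 0.95 m from the base axis. Payload 4.7 kg.
Tool frame: the origin (TCP) lies on the centre line of the jaws, within the pads' length; the fingertips stand robot.nose_length ahead of it and the grasp point (between the pads) lies 8 mm behind it (robot.nose_length is the distance from the TCP to the fingertips, in m); z points along the fingers, x is the direction in which the jaws open and shut, and the axes are right-handed (so a half turn about z gives the same grasp; the last joint's range is limited). The gripper opens to 85 mm and grips with 20 to 120 N. Pads are 22 mm wide; open, the fingers measure 114 mm over their backs; the gripper's body (76 mm by 85 mm) begins 54 mm behind the grasp point. The pads swing forward as they close: fully open they stand 13 mm farther back than shut.
Start: joints at [1.088, 0.469, -0.049, 1.532, 0.024, 1.141, -0.082], TCP at [0.296, -0.607, 0.242] pointing down, gripper open.
Joint ranges: [-2.59, 2.59], [-0.33, 1.99], [-1.39, 1.29], [0.1, 2.45], [-1.04, 4.18], [0.21, 1.99], [-2.66, 2.66]. Speed limits (rad/s): [2.57, 2.57, 3.14, 3.14, 3.14, 3.14, 3.14].

## Interface

Orientations are given as [roll, pitch, yaw] about the fixed x, y, z axes, in that order (R = Rz(yaw) Ry(pitch) Rx(roll)).
In Python, from plant import robot gives the robot as it stands. Calls block until the motion is done:
- robot.goto(position, orientation): joint-space move of the TCP to a pose.
- robot.move_straight(position, vel=0.15, attitude=None, contact_N=None): straight line of the TCP; attitude=None keeps the orientation; vel is the mean speed in m/s. With contact_N (N) it stops when the force on the tool has changed by that much, and returns True; else False.
- robot.move_joints(angles): joint-space move.
- robot.grip(opening, strength=None): opening from 0.0 (shut) to 1.0 (fully open); strength is the grip in N (None keeps the last); returns when the fingers have stopped.
- robot.sleep(seconds).
- robot.inverse_kinematics(position, orientation): joint angles nearest the present ones, or None.
- robot.sense(): the state.
- robot.grab_frame(name): name is "scene" or "top" or "wrist"; returns a dict with "image" (400x640x3 uint8, red, green, blue), "range_z" (400x640 float32, m along the optical axis (not along the pixel's ray), 0 where there is no reading), "fx", "fy", "cx", "cy" (pixels), "R" (3x3) and "t" (3): a world point X has camera coordinates R X + t. Camera axes: x right, y down, z forward; pixel columns grow to the right and rows downward; lengths in m; the calibration is good to about 2 mm. A picture is of the moment at which its call begins.
A pose or a line that the arm cannot do raises robot.IKError and nothing moves.
- robot.close_job(): hands the job in, once; it reports no verdict.
The state is a dict: "t": time; "joint_pos": joint angles; "joint_velocities": joint speeds; "effort": joint torques, N m; "tcp_pos": TCP position; "tcp_rot": TCP orientation; "wrist_force": force on the tool from outside, world axes, zero at the start; "torque": the same for the moment, N m; "opening": opening from 0.0 (shut) to 1.0 (fully open).
Only numpy, scipy, OpenCV 4.12 (cv2) and the standard library are available. Lean on these libraries where they do the work, as an engineer would, in place of code of your own. Each camera call takes 0.05 s, during which the arm holds its last target.

## Working session

There is one attempt and no reset: what is moved stays moved. The work goes in short steps, each a Python script; the robot and the scene stay as the last script left them, time stands still between calls to the robot, and variables do not carry over. Pictures are saved under pics/ and viewed, and the job is handed in when it is done.

```bash
mkdir -p pics; ls
python3 - <<'E'
from plant import robot
import cv2,numpy as np
print(robot.nose_length, robot.sense())
for n in("top","scene"):
    f=robot.grab_frame(n); cv2.imwrite(f"pics/{n}0.png",f["image"][:,:,::-1]); np.savez(f"{n}0.npz",**f)
    print(n,f["fx"],f["cx"],f["cy"],f["R"],f["t"])
E
```

```text
pics
0.011 {'t': 0.0, 'joint_pos': array([ 1.0880631 ,  0.46943072, -0.0485766 ,  1.5337105 ,  0.02412255,
        1.1409704 , -0.08230762]), 'joint_velocities': array([-0.00056878, -0.00079428,  0.00143627, -0.00056881,  0.00022629,
       -0.00084577, -0.00085617]), 'effort': array([ 1.41649116e-04, -5.10298955e+01, -4.67530265e-02, -2.37706465e+01,
        1.06973716e-02,  7.51406624e-03,  8.62308838e-06]), 'tcp_pos': array([ 0.29567793, -0.6061686 ,  0.24126155]), 'tcp_rot': array([ 3.14149329e+00,  1.93010364e-03, -1.11694578e+00]), 'wrist_force': array([-0.16395488, -0.39561127,  0.22254509]), 'torque': array([-0.01957302, -0.03071307,  0.09785988]), 'opening': 0.9972374808492965}
top 392.3720382878211 314.87897443852995 203.11937402021925 [[ 0.02467956 -0.99968679  0.00415275]
 [-0.99656473 -0.02493056 -0.07897596]
 [ 0.07905476 -0.00218939 -0.99686787]] [-0.01655132  0.57774871  1.14199195]
scene 447.67245405608315 319.6056589659943 207.98649954380042 [[ 0.52292175  0.85221035 -0.01703982]
 [ 0.69370308 -0.43710698 -0.57246268]
 [-0.49530685  0.28753261 -0.81975369]] [-0.32735931 -0.35628589  1.57899556]
```

View pics/top0.png

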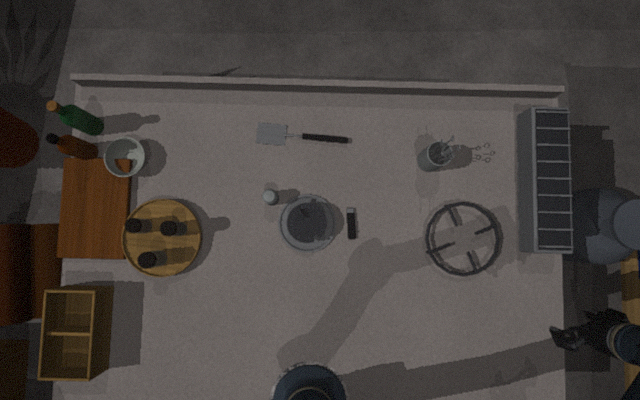

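View pics/scene0.png

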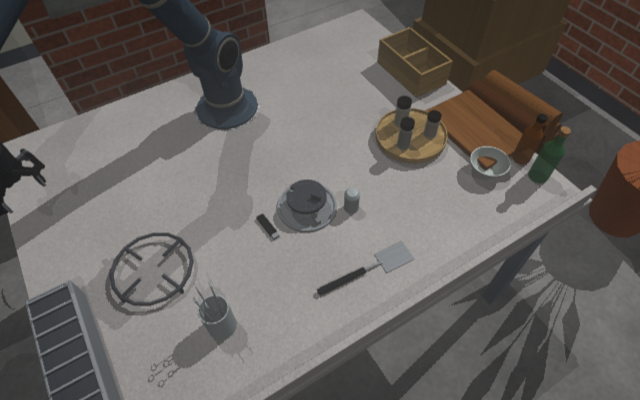

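The top view shows the burner at about (308,223), the shaker at (270,197) and the lighter at (352,223). I'll zoom in on the burner.

```bash
cat > h.py <<'E'
import numpy as np,cv2
def pt(f,u,v,z=None):
    R=np.array(f["R"]);t=np.array(f["t"]);d=np.array([(u-f["cx"])/f["fx"],(v-f["cy"])/f["fy"],1.])
    if z is None: s=float(f["range_z"][int(round(v)),int(round(u))])
    else:
        o=-R.T@t; w=R.T@d; s=(z-o[2])/w[2]
    return R.T@(d*s-t)
def px(f,X):
    c=np.array(f["R"])@np.array(X)+f["t"]; return c[0]/c[2]*f["fx"]+f["cx"],c[1]/c[2]*f["fy"]+f["cy"]
def crop(f,u0,u1,v0,v1,k,name,g=0.5):
    im=f["image"][v0:v1,u0:u1,::-1]; im=(255*(im/255.)**g).astype(np.uint8)
    cv2.imwrite(name,cv2.resize(im,None,fx=k,fy=k,interpolation=cv2.INTER_CUBIC))
E
python3 - <<'E'
from h import *
f=dict(np.load("top0.npz")); crop(f,260,365,180,260,7,"pics/topz.png")
g=dict(np.load("scene0.npz")); crop(g,255,365,170,240,7,"pics/scz.png")
print(pt(f,308,223),pt(f,325,240))
# height map of cap
vs,us=np.mgrid[190:256,270:345]
P=np.array([pt(f,u,v) for u,v in zip(us.ravel(),vs.ravel())])
m=(P[:,2]>.05)&(P[:,2]<.064); print(m.sum(),P[m].mean(0),P[m].min(0),P[m].max(0))
m2=(P[:,2]>.066)&(P[:,2]<.085);print(m2.sum(),P[m2].mean(0)); print(np.c_[us.ravel()[m2],vs.ravel()[m2],P[m2].round(3)])
np.save("P.npy",P)
E
```

```text
[0.51754344 0.01619389 0.05782132] [ 0.46944793 -0.03530713  0.00287384]
1217 [0.51855641 0.02229107 0.05709192] [ 0.46019281 -0.03568615  0.0501972 ] [0.60119257 0.12630097 0.0638559 ]
111 [0.57795654 0.09764378 0.07439713]
[[2.70e+02 1.90e+02 6.08e-01 1.27e-01 7.30e-02]
 [2.71e+02 1.90e+02 6.08e-01 1.24e-01 7.40e-02]
 [2.72e+02 1.90e+02 6.09e-01 1.21e-01 7.10e-02]
 [2.73e+02 1.90e+02 6.09e-01 1.19e-01 6.80e-02]
 [2.70e+02 1.91e+02 6.05e-01 1.26e-01 7.80e-02]
 [2.71e+02 1.91e+02 6.05e-01 1.23e-01 7.60e-02]
 [2.72e+02 1.91e+02 6.06e-01 1.21e-01 7.30e-02]
 [2.73e+02 1.91e+02 6.06e-01 1.18e-01 7.10e-02]
 [2.74e+02 1.91e+02 6.06e-01 1.15e-01 7.20e-02]
 [2.70e+02 1.92e+02 6.02e-01 1.26e-01 7.80e-02]
 [2.71e+02 1.92e+02 6.03e-01 1.23e-01 7.40e-02]
 [2.72e+02 1.92e+02 6.03e-01 1.21e-01 7.40e-02]
 [2.73e+02 1.92e+02 6.03e-01 1.18e-01 7.50e-02]
 [2.74e+02 1.92e+02 6.03e-01 1.15e-01 7.40e-02]
 [2.75e+02 1.92e+02 6.03e-01 1.13e-01 6.80e-02]
 [2.70e+02 1.93e+02 6.00e-01 1.26e-01 7.40e-02]
 [2.71e+02 1.93e+02 5.99e-01 1.23e-01 7.60e-02]
 [2.72e+02 1.93e+02 5.99e-01 1.20e-01 7.80e-02]
 [2.73e+02 
[... 3753 characters left out ...]
5.45e-01 3.70e-02 7.40e-02]
 [3.00e+02 2.14e+02 5.42e-01 3.90e-02 7.70e-02]
 [3.01e+02 2.14e+02 5.42e-01 3.60e-02 7.30e-02]
 [3.02e+02 2.14e+02 5.42e-01 3.40e-02 7.20e-02]
 [3.00e+02 2.15e+02 5.39e-01 3.90e-02 7.70e-02]
 [3.01e+02 2.15e+02 5.39e-01 3.60e-02 7.50e-02]
 [3.02e+02 2.15e+02 5.39e-01 3.30e-02 7.80e-02]
 [3.03e+02 2.15e+02 5.39e-01 3.10e-02 7.30e-02]
 [3.01e+02 2.16e+02 5.37e-01 3.60e-02 7.10e-02]
 [3.02e+02 2.16e+02 5.36e-01 3.30e-02 7.40e-02]
 [3.03e+02 2.16e+02 5.37e-01 3.10e-02 7.20e-02]
 [3.01e+02 2.17e+02 5.34e-01 3.60e-02 7.30e-02]
 [3.02e+02 2.17e+02 5.34e-01 3.30e-02 7.30e-02]
 [3.03e+02 2.17e+02 5.34e-01 3.10e-02 7.50e-02]
 [3.02e+02 2.18e+02 5.31e-01 3.30e-02 7.00e-02]]
```

View pics/topz.png

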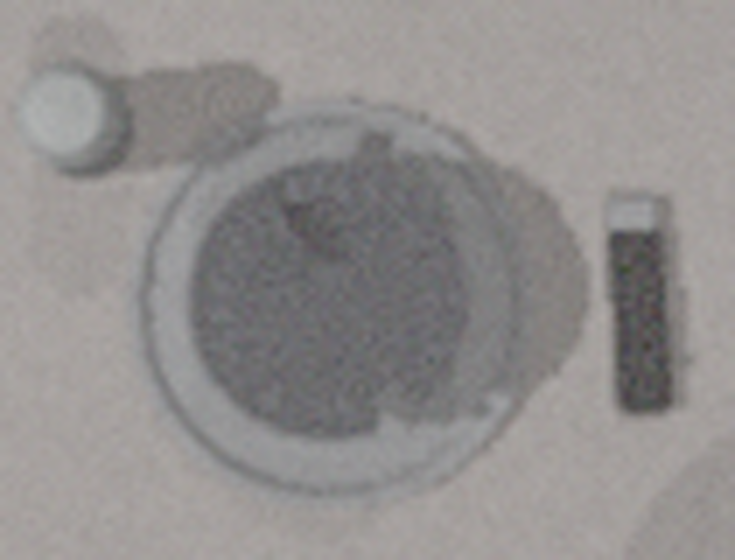

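View pics/scz.png

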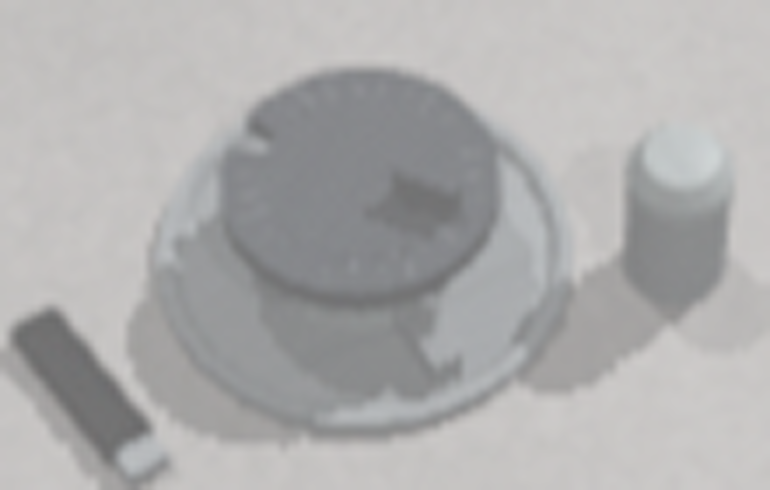

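Run:
```python
from h import *
from scipy.optimize import least_squares
f=dict(np.load("top0.npz")); g=dict(np.load("scene0.npz"));P=np.load("P.npy")
m=(P[:,2]>.053)&(P[:,2]<.0625)&(P[:,1]<.085)
Q=P[m]; (c,r)=cv2.minEnclosingCircle(Q[:,:2].astype(np.float32)); print(c,r,np.median(Q,0))
rb=(P[:,2]>.066)&(P[:,1]<.06); R=P[rb].mean(0); print("rib",R)
c=np.array(c)
for n,q in dict(rib=R,notch=pt(f,317,238.5,.058),brk=pt(f,313.6,200.4,.02),brkS=pt(g,255+445/7,170+365/7,.02)).items():
    d=q[:2]-c; print(n,q.round(4),np.hypot(*d).round(4),np.degrees(np.arctan2(d[1],d[0])).round(1))
# tray boundary colour centre
```

```text
(0.5179652571678162, 0.02176702953875065) 0.05789405107498169 [0.51778591 0.02142669 0.05716324]
rib [0.52090446 0.02336343 0.51358975]
rib [0.5209 0.0234 0.5136] 0.0033 28.5
notch [ 0.4739 -0.0107  0.058 ] 0.0547 -143.6
brk [0.5862 0.0018 0.02  ] 0.0711 -16.3
brkS [0.5972 0.0146 0.02  ] 0.0796 -5.2
```

Run:
```python
from plant import robot
import numpy as np
c=np.array([.518,.022])
for off in range(-270,271,90):
    out=[]
    for th in range(36,166,32):
        a=np.radians(th); b=a-np.arctan2(.0155,.031); p=c+.0345*np.array([np.cos(b),np.sin(b)])
        q=robot.inverse_kinematics([*p,.075],[np.pi,0,np.radians(th+off)])
        out.append(None if q is None else (round(q[0],2),round(q[4],2),round(q[6],2)))
    print(off,out)
robot.grip(0.0)
robot.goto([.50,.02,.27],[np.pi,0,-1.0])
s=robot.sense();print(s['t'],s['tcp_pos'],s['joint_pos'].round(2),s['opening'])
from h import *
w=robot.grab_frame("wrist"); np.savez("w1.npz",**w); cv2.imwrite("pics/w1.png",w["image"][:,:,::-1]); print(w["R"],w["t"],w["fx"])
```

```text
-270 [(np.float64(0.69), np.float64(0.9), np.float64(1.3)), (np.float64(0.66), np.float64(0.9), np.float64(1.82)), (np.float64(-0.96), np.float64(-0.87), np.float64(-2.32)), (np.float64(-0.87), np.float64(-0.69), np.float64(-1.93)), (np.float64(0.1), np.float64(0.23), np.float64(-2.24))]
-180 [(np.float64(-0.78), np.float64(-0.71), np.float64(-1.97)), (np.float64(0.04), np.float64(0.18), np.float64(-2.28)), (np.float64(0.12), np.float64(0.27), np.float64(-1.83)), (np.float64(0.19), np.float64(0.33), np.float64(-1.33)), (np.float64(0.26), np.float64(0.37), np.float64(-0.8))]
-90 [(np.float64(0.18), np.float64(0.28), np.float64(-1.33)), (np.float64(0.23), np.float64(0.36), np.float64(-0.87)), (np.float64(0.28), np.float64(0.42), np.float64(-0.4)), (np.float64(0.33), np.float64(0.47), np.float64(0.11)), (np.float64(0.4), np.float64(0.51), np.float64(0.64))]
0 [(np.float64(0.37), np.float64(0.48), np.float64(0.07)), (np.float64(0.39), np.float64(0.53), np.float64(0.55)), (np.float64(0.39), np.float64(0.55), np.float64(1.07)), (np.float64(0.66), np.float64(0.88), np.float64(1.33)), (np.fl
[... 530 characters left out ...]
), np.float64(0.33), np.float64(-1.33)), (np.float64(0.26), np.float64(0.37), np.float64(-0.8))]
270 [(np.float64(0.18), np.float64(0.28), np.float64(-1.33)), (np.float64(0.23), np.float64(0.36), np.float64(-0.87)), (np.float64(0.28), np.float64(0.42), np.float64(-0.4)), (np.float64(0.33), np.float64(0.47), np.float64(0.11)), (np.float64(0.4), np.float64(0.51), np.float64(0.64))]
3.2167 [0.50024122 0.01886548 0.2698716 ] [ 0.37  0.2  -0.57  1.88  0.12  1.09 -1.24] 0.0003793583318469785
[[ 5.38786939e-01 -8.42442027e-01  2.54892249e-04]
 [-8.11570725e-01 -5.18961879e-01  2.68386899e-01]
 [-2.25968124e-01 -1.44810219e-01 -9.63311169e-01]] [-0.25315856  0.3729953   0.52064603] 351.0621392573611
```

View pics/w1.png

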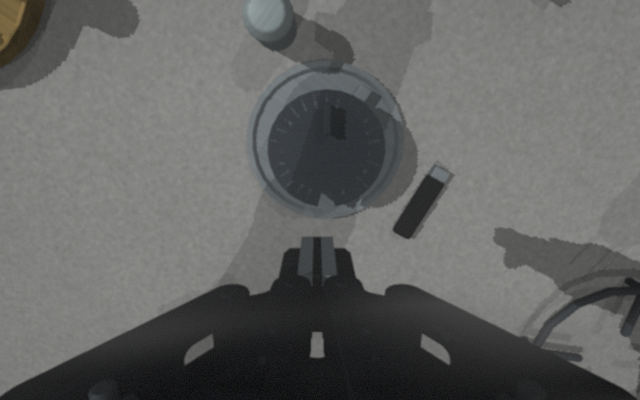

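The wrist view shows the cap centre near (327,148), the rib at (337,123), the bracket at (374,101), and the notch at (327,202). I'll zoom in.

Run:
```python
from h import *
w=dict(np.load("w1.npz")); crop(w,235,425,50,225,4,"pics/w1z.png",.45)
vs,us=np.mgrid[55:225,240:420]
P=np.array([pt(w,u,v) for u,v in zip(us.ravel(),vs.ravel())]);np.save("Pw.npy",P)
m=(P[:,2]>.053)&(P[:,2]<.0625)
c,r=cv2.minEnclosingCircle(P[m][:,:2].astype(np.float32)); print(c,r,m.sum(),np.median(P[m],0))
c=np.array(c)
rb=(P[:,2]>.071)&(P[:,2]<.085)&(np.hypot(*(P[:,:2]-c).T)<.055); R=P[rb]; mm=R.mean(0);d=mm[:2]-c
print("rib",rb.sum(),mm,np.hypot(*d),np.degrees(np.arctan2(d[1],d[0])))
# bracket pts height
b=(P[:,2]>.015)&(P[:,2]<.025)&(np.hypot(*(P[:,:2]-c).T)<.08)&(np.hypot(*(P[:,:2]-c).T)>.058)
D=P[b][:,:2]-c; a=np.degrees(np.arctan2(D[:,1],D[:,0])); print(b.sum()); print(np.histogram(a,bins=36,range=(-180,180)))
# notch: angles at r 46..56 where not cap height
rr=np.hypot(*(P[:,:2]-c).T); n=(rr>.044)&(rr<.055)&(P[:,2]<.05);D=P[n][:,:2]-c;a=np.degrees(np.arctan2(D[:,1],D[:,0]));print(n.sum(),np.histogram(a,bins=36,range=(-180,180))[0])
```

```text
(0.5191318988800049, 0.020956046879291534) 0.05816056951880455 10355 [0.52119096 0.02229795 0.0582933 ]
rib 279 [0.54543118 0.03835049 0.0757439 ] 0.03153123215240335 33.480804588121195
184
(array([  0,   0,   0,   0,   0,   0,   0,   0,   0,   0,   0,   0,   0,
         0,   0,   0,   0, 123,  61,   0,   0,   0,   0,   0,   0,   0,
         0,   0,   0,   0,   0,   0,   0,   0,   0,   0]), array([-180., -170., -160., -150., -140., -130., -120., -110., -100.,
        -90.,  -80.,  -70.,  -60.,  -50.,  -40.,  -30.,  -20.,  -10.,
          0.,   10.,   20.,   30.,   40.,   50.,   60.,   70.,   80.,
         90.,  100.,  110.,  120.,  130.,  140.,  150.,  160.,  170.,
        180.]))
0 [0 0 0 0 0 0 0 0 0 0 0 0 0 0 0 0 0 0 0 0 0 0 0 0 0 0 0 0 0 0 0 0 0 0 0 0]
```

View pics/w1z.png

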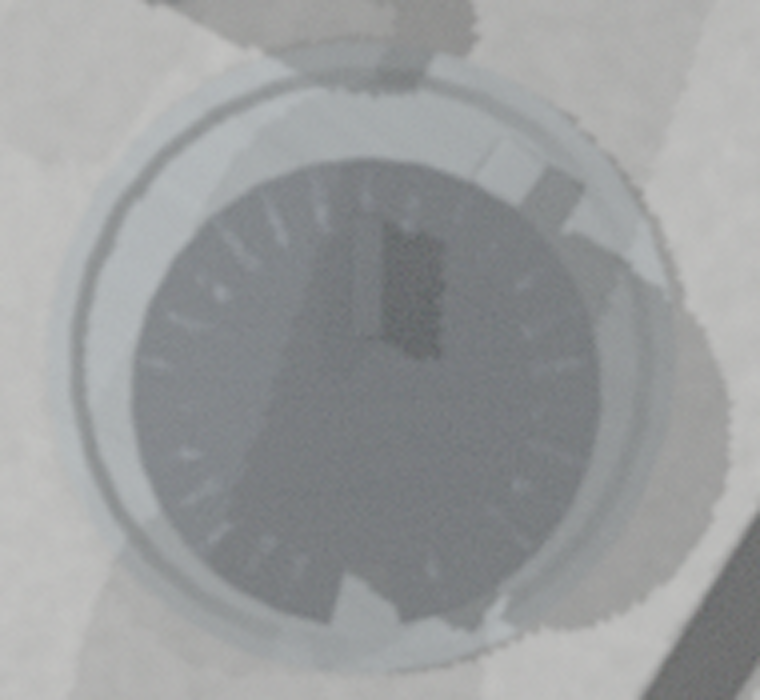

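```bash
cat >> h.py <<'E'
def analyse(w,ztop,v=True):
    vs,us=np.mgrid[0:300,150:500]
    P=np.array([pt(w,u,v) for u,v in zip(us.ravel(),vs.ravel())])
    P=P[np.hypot(P[:,0]-.519,P[:,1]-.021)<.1]
    m=(abs(P[:,2]-ztop)<.004)&(np.hypot(P[:,0]-.519,P[:,1]-.021)<.066); c,r=cv2.minEnclosingCircle(P[m][:,:2].astype(np.float32)); c=np.array(c)
    rr=np.hypot(*(P[:,:2]-c).T); out=dict(c=c,r=r)
    for n,s in dict(rib=(abs(P[:,2]-ztop-.018)<.004)&(rr<.05), brk=(P[:,2]>.016)&(P[:,2]<.024)&(rr>.058)&(rr<.08)).items():
        d=P[s].mean(0)-[*c,0]; out[n]=(int(s.sum()),d.round(4),float(np.hypot(d[0],d[1]).round(4)),float(np.degrees(np.arctan2(d[1],d[0])).round(2)))
    return out
E
python3 - <<'E'
from h import *
w=dict(np.load("w1.npz")); o=analyse(w,.058); print(o)
c=o["c"]
for n,u,v,z in (("brk",510/4+235,170/4+50,.02),("notch",365/4+235,598/4+50,.058),("notch_in",345/4+235,573/4+50,.058),("ribtop",368/4+235,275/4+50,.076)):
    q=pt(w,u,v,z)[:2]-c; print(n,np.hypot(*q).round(4),np.degrees(np.arctan2(q[1],q[0])).round(1))
E
```

```text
{'c': array([0.5191319 , 0.02095605]), 'r': 0.05816056951880455, 'rib': (279, array([0.0263, 0.0174, 0.0757]), 0.0315, 33.48), 'brk': (183, array([ 0.0672, -0.0025,  0.0197]), 0.0672, -2.16)}
brk 0.0672 -2.7
notch 0.0503 -146.5
notch_in 0.0439 -153.1
ribtop 0.0314 31.9
```

```bash
cat > k.py <<'E'
from plant import robot
from h import *
C=np.array([.5188,.0212])
def pose(th,T,r=.031):
    a=np.radians(th); e=np.array([np.cos(a),np.sin(a)]); t=np.array([-e[1],e[0]])
    return C+r*e-T*t, [np.pi,0,a-np.pi/2]
def go(th,T,z,vel=.06,r=.031,**k):
    p,o=pose(th,T,r); return robot.move_straight([*p,z],vel=vel,attitude=o,**k)
E
python3 - <<'E'
from k import *
p,o=pose(33.3,.032); robot.goto([*p,.16],o); go(33.3,.032,.076,.1)
s=robot.sense();print(s['t'],s['tcp_pos'],s['tcp_rot'],s['wrist_force'])
for T in(.028,.024,.0205,.0185): go(33.3,T,.076,.03); print(T,robot.sense()['wrist_force'].round(2))
for th in range(42,70,9): go(th,.0185,.076); s=robot.sense();print(th,s['t'],s['tcp_pos'].round(4),s['wrist_force'].round(2),s['joint_pos'][6].round(2))
f=robot.grab_frame("scene");np.savez("s2.npz",**f);crop(f,235,385,120,240,5,"pics/s2.png")
E
```

```text
4.8333 [0.56281344 0.0116163  0.07661517] [-3.14044366e+00 -6.40178671e-04 -9.89549333e-01] [-1.24775549 -0.04685784  1.03665011]
0.028 [-0.09  0.12  0.22]
0.024 [-0.62  0.63 -0.52]
0.0205 [-0.37  0.03 -0.36]
0.0185 [ 0.25 -1.33 -0.61]
42 6.2167 [0.5543 0.028  0.076 ] [-0.31 -0.79 -0.05] -1.31
51 6.525 [0.5528 0.0335 0.0761] [ 0.34 -0.72  0.38] -1.19
60 6.8333 [0.5504 0.0387 0.076 ] [ 0.12 -0.46  1.01] -1.07
69 7.1417 [0.5472 0.0434 0.076 ] [-0.19 -0.75  1.21] -0.94
```

View pics/s2.png

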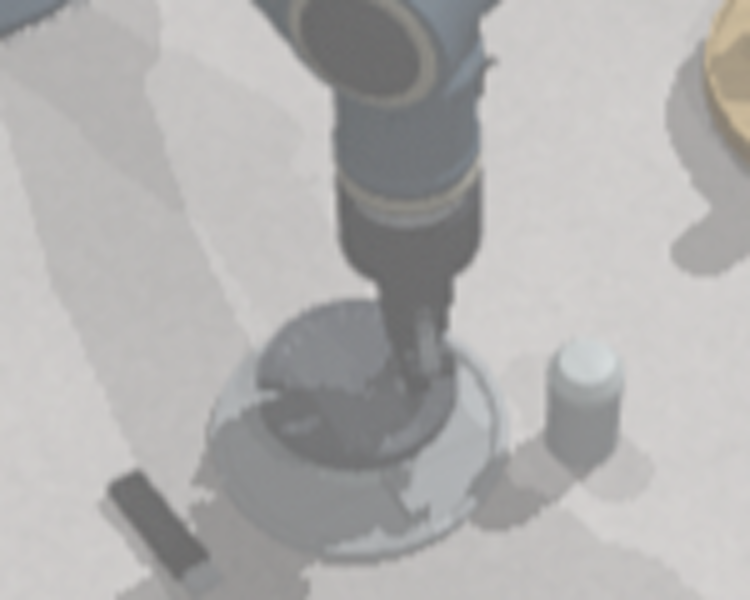

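The notch has moved from pixel (291,190) to (288,198), so the cap is turning. I'll continue.

Run:
```python
from k import *
for th in range(78,166,9): go(th,.0185,.076)
s=robot.sense();print(th,s['t'],s['tcp_pos'].round(4),s['wrist_force'].round(2),s['joint_pos'].round(2))
go(th,.025,.076); go(th,.030,.18,.2)
w=robot.grab_frame("wrist"); np.savez("w2.npz",**w);cv2.imwrite("pics/w2.png",(255*(w["image"][:,:,::-1]/255.)**.5).astype(np.uint8))
print(robot.sense()['t']);
try: print(analyse(w,.058))
except Exception as e: print(e)
```

```text
159 10.275 [0.4965 0.0495 0.076 ] [-0.32  1.12  0.77] [ 0.6   0.65 -1.03  2.06  0.74  0.87  0.33]
11.25
{'c': array([0.51891571, 0.02055223]), 'r': 0.05822129175066948, 'rib': (431, array([-0.0292,  0.013 ,  0.0758]), 0.032, 155.97), 'brk': (0, array([nan, nan, nan]), nan, nan)}h.py:20: RuntimeWarning: Mean of empty slice.
  d=P[s].mean(0)-[*c,0]; out[n]=(int(s.sum()),d.round(4),float(np.hypot(d[0],d[1]).round(4)),float(np.degrees(np.arctan2(d[1],d[0])).round(2)))
  ret = um.true_divide(
```

View pics/w2.png

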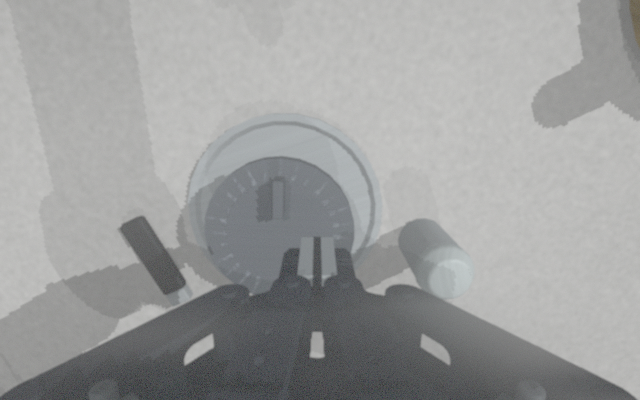

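Run:
```python
from k import *
go(158,.030,.076,.15)
go(158,.021,.076,.06)
for th in (163,171,179.8): go(th,.0185,.076,.05)
robot.sleep(.2);s=robot.sense();print(s['t'],pose(th,.0185),s['tcp_pos'].round(4),s['tcp_rot'].round(3))
go(th,.025,.076); go(th,.030,.16,.2)
robot.goto([.505,.02,.24],[np.pi,0,-0.3])
w=robot.grab_frame("wrist"); np.savez("w3.npz",**w);cv2.imwrite("pics/w3.png",(255*(w["image"][:,:,::-1]/255.)**.5).astype(np.uint8))
print(robot.sense()['t'],analyse(w,.058))
```

```text
13.4417 (array([0.48786477, 0.0398081 ]), [3.141592653589793, 0, np.float64(1.5673056682909081)]) [0.4879 0.0399 0.076 ] [3.142 0.    1.566]
15.6083 {'c': array([0.51917452, 0.0207258 ]), 'r': 0.058324798941612244, 'rib': (308, array([-0.0308,  0.0027,  0.0757]), 0.031, 175.02), 'brk': (157, array([ 0.0682, -0.0024,  0.0197]), 0.0682, -2.01)}
```

View pics/w3.png

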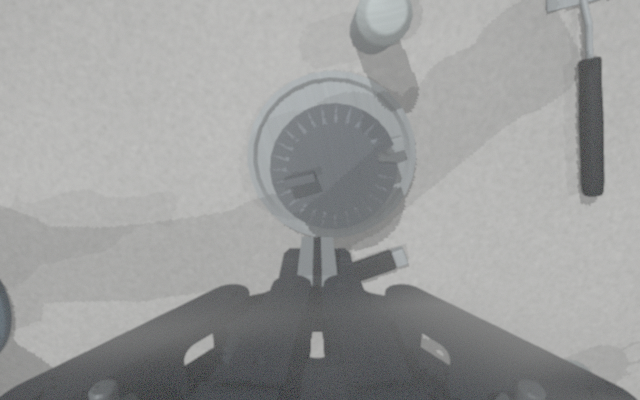

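Run:
```python
from h import *
w=dict(np.load("w3.npz"));crop(w,250,430,80,230,4,"pics/w3z.png",.45)
```

```text
(no output)
```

View pics/w3z.png

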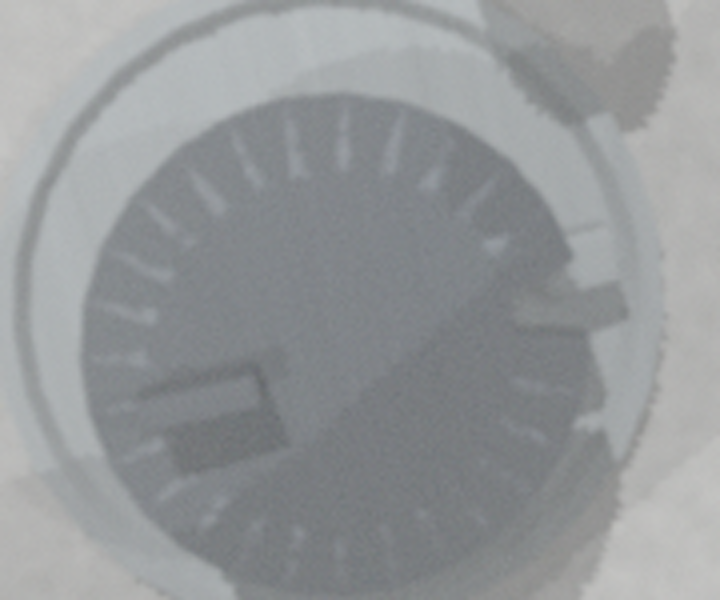

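Run:
```python
from k import *
p,o=pose(178,.030); robot.goto([*p,.12],o); go(178,.030,.076,.1)
go(178,.021,.076,.06); go(180,.0185,.076,.05); go(182.7,.0185,.076,.03); robot.sleep(.2)
go(182.7,.025,.076); go(182.7,.030,.14,.2)
robot.goto([.505,.02,.24],[np.pi,0,-0.3])
w=robot.grab_frame("wrist"); np.savez("w4.npz",**w);crop(w,250,430,80,230,4,"pics/w4z.png",.45)
print(robot.sense()['t'],analyse(w,.058))
```

```text
20.5333 {'c': array([0.51907957, 0.02079523]), 'r': 0.05813081935048103, 'rib': (302, array([-0.0309,  0.0014,  0.0757]), 0.0309, 177.44), 'brk': (166, array([ 0.0679, -0.0024,  0.0198]), 0.0679, -2.02)}
```

View pics/w4z.png

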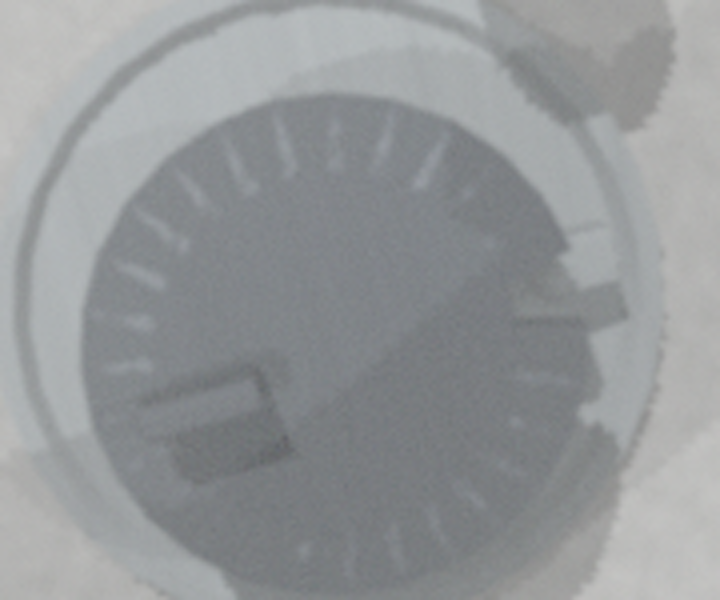

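The rib is at 177.4° and the bracket is at -2.0°, so they line up. Next is the press.

Run:
```python
from k import *
robot.goto([.532,.0205,.10],[np.pi,0,-0.04])
r=robot.move_straight([.532,.0205,.074],vel=.08)
z=.074
while z>.056:
    z-=.003; r=robot.move_straight([.532,.0205,z],vel=.02,contact_N=25); s=robot.sense(); print(round(z,4),r,s['tcp_pos'].round(4),s['wrist_force'].round(1),round(s['t'],2))
    if r: break
```

```text
0.071 False [0.5321 0.0205 0.0711] [-0.  -0.   0.2] 21.93
0.068 False [0.5322 0.0206 0.0681] [ 0.4 -0.8  1.2] 22.23
0.065 False [0.5323 0.0206 0.065 ] [ 1.  -0.   0.2] 22.53
0.062 False [0.5321 0.0205 0.0619] [ 1.1 -0.1  1.5] 22.83
0.059 False [0.5321 0.0205 0.059 ] [ 0.8 -0.3  4.3] 23.13
0.056 True [0.5323 0.0206 0.0589] [-3.1 -0.2 10.6] 23.34
```

Run:
```python
from k import *
robot.move_straight([.532,.0205,.10],vel=.08)
robot.goto([.505,.02,.24],[np.pi,0,-0.3])
w=robot.grab_frame("wrist"); np.savez("w5.npz",**w);crop(w,250,430,80,230,4,"pics/w5z.png",.45)
print(robot.sense()['t'],analyse(w,.048))
P=np.array([pt(w,u,v) for u in range(290,380) for v in range(110,220)]); m=(P[:,2]>.04)&(P[:,2]<.062);print(np.median(P[m][:,2]))
f=robot.grab_frame("top");cv2.imwrite("pics/t5.png",f["image"][:,:,::-1])
```

```text
24.6833 {'c': array([0.51891369, 0.02089499]), 'r': 0.05813056603074074, 'rib': (280, array([-0.0307,  0.0013,  0.0657]), 0.0307, 177.65), 'brk': (179, array([ 0.0675, -0.002 ,  0.0199]), 0.0675, -1.73)}
0.04833643593528014
```

View pics/w5z.png

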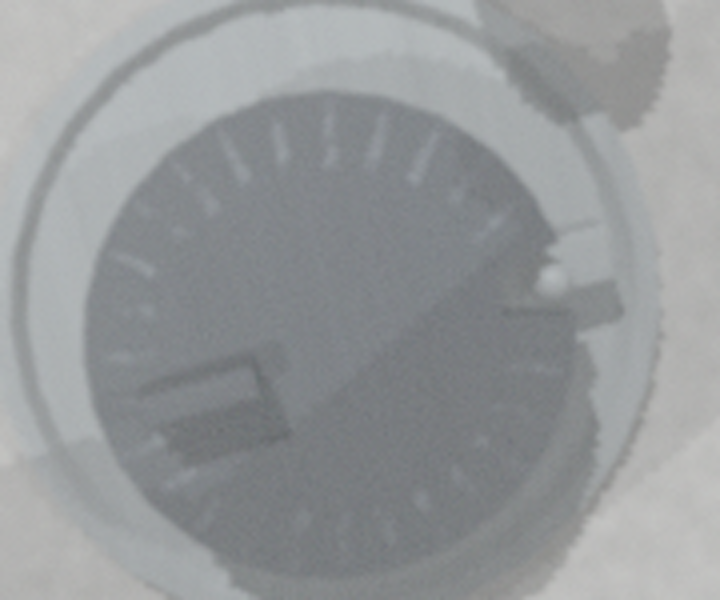

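View pics/t5.png

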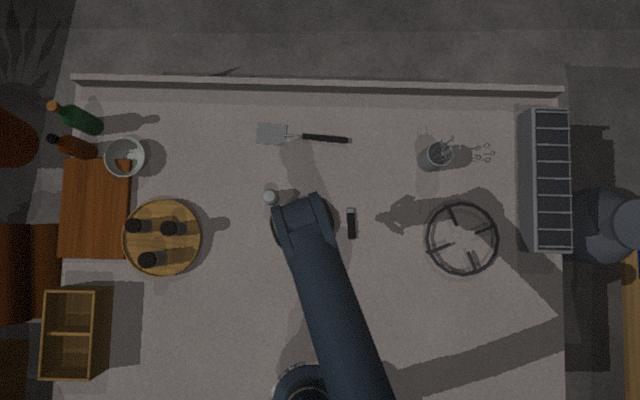

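The wrist picture shows the cap seated, with its top at 48 mm and the pin showing in the notch at crop pixel (553,280). In the top picture the bystanders are at the same pixels as before, and the arm is clear.

```bash
python3 -c "
from plant import robot
robot.sleep(.3);s=robot.sense();print(s['t'],s['tcp_pos'],s['wrist_force']);robot.close_job()"
```

```text
25.0333 [0.50481869 0.02001364 0.23928457] [-0.0049304   0.22925833 -1.20974503]
the job is handed in; nothing more can be done
```

The cap is turned onto its pin and pressed fully down, and I handed the job in at about 25 s of the 45 s allowed.

- **Turning:** I pushed the rib about 144° anticlockwise with the shut fingertips. The first pass stopped about 3° short, so I nudged it once more after looking.
- **Pressing:** I pressed the flat side of the top until it bottomed with the tip at about 48 mm. The press was set to stop at a 25 N change in force.
- **Last checks:** The cap's top measured 48.3 mm, against 48 mm for seated. The rib was at 177.7° and the bracket at -1.7°, so the notch is within about 1° (roughly 1 mm) of the pin, which shows inside the notch. By eye, the bystanders had not moved in the top picture, but I did not measure them. The tool was clear at 0.24 m, with about 1 N at the wrist.
- **Disagreement:** My first bearing for the bracket, from the top camera, was -16°. That was its shadow, and the wrist camera's depth corrected it before I moved the cap.

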